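# Load the paper dispenser

## Robot

A 6-joint arm with a two-finger parallel gripper is mounted at the origin on the work surface. World frame = base frame: x ahead of the robot, y to its left, z up, the work surface at z = 0. Lengths are in m, angles in rad, forces in N, time in s.
With the tool pointing down it reaches from about 0.425 to 0.95 m from the base axis. Payload 3.5 kg.
Tool frame: the origin (TCP) lies at the very end of the fingers, on their centre line; the grasp point (between the pads) lies 19 mm behind it (ctrl.grip_point_offset is the distance from the TCP to the grasp point, in m); z points along the fingers, y is the line along which they close (so a half turn about z gives the same grasp; the last joint's range is limited). The gripper opens to 85 mm and grips with 20 to 120 N. Pads are 22 mm wide; open, the fingers measure 114 mm over their backs; the gripper's body (76 mm by 85 mm) begins 54 mm behind the grasp point. The pads swing forward as they close: fully open they stand 13 mm farther back than shut.
Start: joints at [-1.267, 0.286, 1.577, -0, 1.279, -0.15], TCP at [0.296, -0.607, 0.231] pointing down, gripper open.
Joint ranges: [-2.77, 2.77], [-0.9, 2.22], [0.21, 2.48], [-1.53, 4.67], [0.24, 2.81], [-2.84, 2.84]. Speed limits (rad/s): [2.79, 2.79, 3.14, 3.14, 3.14, 3.14].

## Interface

Orientations are given as a unit quaternion [x, y, z, w].
In Python, from plant import ctrl gives the robot as it stands. The module is installed in compiled form; this text tells all that it offers.
- The arm moves only by the shell command python3 -m pendant 'ROWS' [OPENING] [FORCE]. ROWS is JSON, a list of rows, each an object of numbers: "dx", "dy", "dz": the shift along the tool's x, y, z in cm; "twist": the turn about the tool's z in degrees. A call has 1 to 10 rows; each row is the pose to reach, as a shift and turn from the pose commanded when the call began, along the tool's axes at that moment; what a row does not reach only later rows make up. A row lasts 1/8 s, in which the tool goes at most 62.5 mm and 10.7 degrees, less where a joint would pass 70% of its speed; a pose out of reach is approached as far as the arm can. A call with a gripper value outside its range is refused whole. OPENING is the opening in per cent of the stroke, from 0 (shut) to 100 (fully open), set as the call begins (- or left out, the last holds). The fingers move at their own pace and stop on an object; FORCE is the grip in N (left out, the last holds). Time passes only in rows, so rows that repeat a pose let the fingers close. It gives the time, the measured TCP pose, the force, the opening and the grip force at its end, in the units of the state.
- ctrl.get_state(): the state, without advancing time (a new reading comes with each control period).
- ctrl.read_camera(name): name is "side" or "top"; returns a dict with "img" (420x560x3 uint8, red, green, blue), "depth" (420x560 float32, m along the optical axis (not along the pixel's ray), 0 where there is no reading), "camera_matrix" (3x3 intrinsics, pixels), "distortion" ([k1, k2, p1, p2, k3] as OpenCV has them; the pictures are not rectified), "xyz" and "rotation" of the camera in the world. Camera axes: x right, y up, looking along -z (the intrinsics and any distortion apply to the point x, -y, -z); pixel columns grow to the right and rows downward; lengths in m; the calibration is good to about 2 mm. A picture is of the moment at which its call begins.
- ctrl.sign_off(): hands the job in; it is judged then, once.
The state is a dict: "time": time; "qpos": joint angles; "dq": joint speeds; "joint_efforts": joint torques, N m; "eef_pos": TCP position; "tcp_rot": TCP orientation; "contact_force": force on the tool from outside, world axes, zero at the start; "wrist_torque": the same for the moment, N m; "opening": opening from 0.0 (shut) to 1.0 (fully open); "finger_force": force on a finger pad.
Only numpy, scipy, OpenCV 4.12 (cv2) and the standard library are available. Lean on these libraries where they do the work, as an engineer would, in place of code of your own. Each camera call takes 0.05 s, during which the arm holds its last target. There are 200 camera calls.

## Task

Load the paper roll that is on its wooden spindle into the dispenser: lower it between the forks (do not drop it in) and press it down past the sprung jaws until the spindle sits fully home at both ends, with both jaws sprung shut over it. Then swing the rubber hold-down bar over from the back until it rests on the paper. Do not knock over or push aside the dye cups and the spare roll.

Things in the scene. Friction and masses are not known exactly. Their poses are not given: they have to be found in the camera images.
- roll: Off-white paper roll, 52 mm diameter, 100 mm long, fixed on a wooden spindle of 14 mm diameter and 200 mm length that sticks out 50 mm at either end; 0.2 to 0.4 kg. Origin: centre of the roll, on the axis; y lies along the spindle. It lies level, axis 31.5 mm above the table, in a card cradle (floor 3 mm thick, 96 x 226 mm, ridges only under the roll): grip it across the middle from above.
- dispenser: Grey steel paper dispenser bolted to the table, 146 mm deep, 178 mm wide. Origin: on the table under the axis of the seated spindle, midway between the forks; x points to its rear, y to its left along the spindle, z up. Floor plate 6 mm thick; two end plates 10 mm thick centred at y = +71 and -71 mm (132 mm clear between) carry the forks; toothed cutter strip in front at x = -74 mm, 27 mm high.
- seat (a point): Where the centre of roll comes when the spindle is home in both forks: dispenser x = 0, y = 0, 62 mm above the table. Axes as dispenser. Come straight down from above: the jaws meet the spindle when its axis is about 86 mm above the table, give way down to about 75 mm and snap shut over it by 66 mm. Both together take 5 to 12 N of push beyond the roll's weight.
- fork_left (a point): Spindle axis, seated, at the left (+y) fork, 71 mm from seat. The fork is an open upright slot 16 mm wide: floor at 55 mm height, low front prong to 67 mm height, tall rear prong with its front face at dispenser x = +8 mm up to 95 mm height, then flared rearward to 110 mm height. The sprung jaw closes its front above the low prong.
- fork_right (a point): The same at the right (-y) fork.
- jaw_left (a joint): Angle (rad) of the sprung steel jaw outside the left end plate, 12 mm wide, centred at dispenser y = +83 mm. Pivot at x = -14 mm, height 20 mm; its sloped nose reaches back over the slot to x = -1 mm at 72 to 75 mm height, its thumb tab to 100 mm height. 0 = shut; the passing spindle pushes it forward (to about 0.1), then it springs shut over it. The roll's weight alone does not do it.
- jaw_right (a joint): The same for the jaw outside the right (-y) end plate, centred at dispenser y = -83 mm.
- hold_bar (a joint): Angle (rad) of the hold-down bar. Stiff hinge: it stays where it is left; 2 to 3 N at the bar moves it. 0 = laid right back to the rear, arms 0.14 rad above level (bar centre at dispenser x = +116 mm, 54 mm high). Grows as the bar comes up and over to the front: upright at 1.43, resting on the paper of a seated roll at 2.20 (bar centre at x = -5 mm, 96 mm high). Starts between 0 and 0.45.
- bar_grip (a point): Centre of the hold-down bar: a black rubber-sleeved round bar, 16 mm diameter, 108 mm long, parallel to the dispenser's y, between two flat arms at y = +62 and -62 mm. It moves with the bar, 72 mm from the hinge axis.
- bar_hinge (a point): On the hinge axis of the hold-down bar, midway between its arms: dispenser x = +45 mm, 44 mm above the table. The axis is parallel to the dispenser's y.
- cup_front: Clear plastic dye cup, 68 mm diameter, 42 mm high, nearest the robot between dispenser and cradle. Origin: centre of its underside. Leave standing.
- cup_rear: White plastic dye cup, 68 mm diameter, 42 mm high, behind the gap between dispenser and cradle. Origin: centre of its underside. Leave standing.
- cup_far: Clear plastic dye cup, 68 mm diameter, 42 mm high, farther back on the table. Origin: centre of its underside. Leave standing.
- spare_roll: Bare spare paper roll without a spindle, standing on end, 52 mm diameter and 100 mm high, far back on the table. Origin: centre of its underside. Leave standing.
There are look-alikes about, which are no part of the job. Leave any green look-alike of the roll alone.

How it is judged:
By the outcome, as a careful person would: the job done as asked, in the order asked, and still so for the second after the job is handed in, with the robot touching nothing.
It also fails if it takes over 51 s, if anything falls off the work surface, if the arm or the gripper's body presses on something with over 40 N, if the wrist force passes 120 N, or if a joint passes its speed limit or range.

## Working session

There is one attempt and no reset: what is moved stays moved. The work goes in short steps, Python scripts to look and compute and a shell command to move; the robot and the scene stay as the last step left them, time stands still between calls to the robot, and variables do not carry over. Pictures are saved under pics/ and viewed, at most 10 in all, crops included, and the job is handed in when it is done.

```bash
mkdir -p pics
cat > h.py <<'E'
import numpy as np, cv2
from plant import ctrl
def shot(n):
    c=ctrl.read_camera(n); np.savez(f'{n}.npz',**{k:np.asarray(v) for k,v in c.items()}); return c
def load(n): return dict(np.load(f'{n}.npz'))
def cloud(c):
    h,w=c['depth'].shape; R=np.asarray(c['rotation']); 
    if R.shape!=(3,3):
        from scipy.spatial.transform import Rotation; R=Rotation.from_quat(R).as_matrix()
    uv=np.stack(np.meshgrid(np.arange(w),np.arange(h)),-1).reshape(-1,1,2).astype(float)
    n=cv2.undistortPoints(uv,np.asarray(c['camera_matrix'],float),np.asarray(c['distortion'],float)).reshape(h,w,2)
    d=c['depth']; P=np.stack([n[...,0]*d,-n[...,1]*d,-d],-1)@R.T+np.asarray(c['xyz']); P[d==0]=np.nan
    return P
E
python3 - <<'E'
from h import *
for n in ('top','side'):
    c=shot(n); cv2.imwrite(f'pics/{n}0.png',c['img'][...,::-1]); print(n,c['xyz'],c['rotation'],c['camera_matrix'],c['distortion'])
print(ctrl.get_state())
E
```

```text
top [0.43384627 0.01069702 1.33205209] [ 0.02215578 -0.04296521 -0.70402173  0.70853124] [[535.14348249   0.         275.53903352]
 [  0.         535.14348249 208.97053487]
 [  0.           0.           1.        ]] [-0.12713544  0.          0.          0.          0.        ]
side [0.48623963 0.73103216 0.77380942] [-0.02001984  0.39560804  0.91759178 -0.03344872] [[513.24630434   0.         273.77621089]
 [  0.         513.24630434 206.39856325]
 [  0.           0.           1.        ]] [-0.12851879  0.          0.          0.          0.        ]
{'time': 0.1, 'qpos': array([-1.26700439e+00,  2.87093635e-01,  1.57801037e+00, -2.41704730e-05,
        1.27858376e+00, -1.50006677e-01]), 'dq': array([ 0.00067892, -0.00214932, -0.00382152,  0.00111232, -0.00095624,
       -0.00047877]), 'joint_efforts': array([ 5.11914695e-04, -4.07299054e+01, -2.93700349e+01, -1.33315043e-04,
        3.42665910e-03,  2.55534633e-07]), 'eef_pos': array([ 0.29574984, -0.60611266,  0.2300854 ]), 'tcp_rot': array([ 9.74367281e-01,  2.24960672e-01, -9.20050254e-05, -1.04357134e-03]), 'contact_force': array([-0.2087861 , -0.65283197, -0.31428985]), 'wrist_torque': array([ 0.02192243, -0.01242282,  0.03873921]), 'finger_force': 0.0, 'opening': 1.002987092407421}
```

View pics/top0.png

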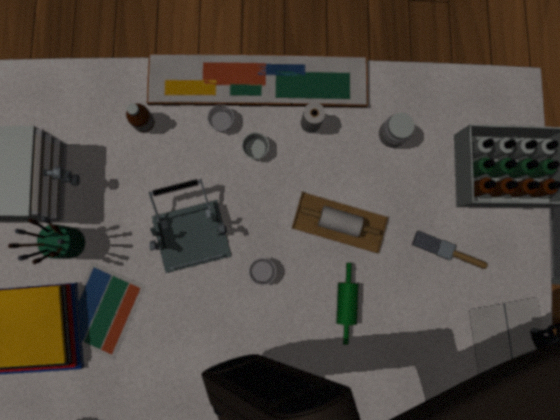

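View pics/side0.png

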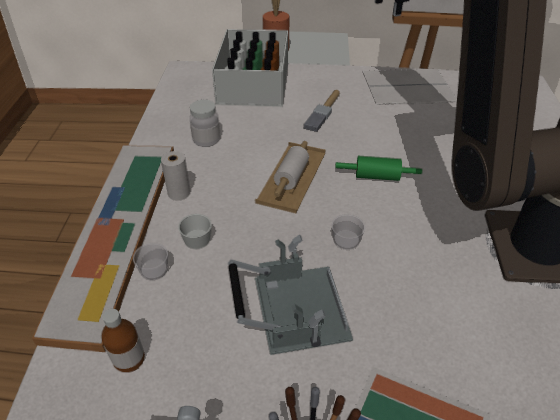

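Top view: the off-white roll on its spindle in the brown cradle is at (342,222). The green look-alike is at (347,302), the bare upright spare roll at (314,115), and the jar at (398,128). Only the one at (342,222) fits (off-white, on a spindle, in a cradle). The dispenser is at (192,236), with its bar at the rear at (177,187). Cups are at (263,271), (257,147) and (221,120). I'll confirm in an enlarged crop and measure.

Run:
```python
from h import *
c=load('top'); P=cloud(c); img=c['img']
cr=img[165:290,140:400]; cr=cv2.convertScaleAbs(cv2.resize(cr,None,fx=3,fy=3,interpolation=cv2.INTER_CUBIC),alpha=1.9)
cv2.imwrite('pics/crop1.png',cr[...,::-1])
for n,(u,v) in dict(table1=(230,290),table2=(300,260),roll=(342,222),cupf=(263,271),cupr=(257,147),cupfar=(221,120),spare=(314,112),disp=(195,240),bar=(177,187)).items(): print(n,np.nanmedian(P[v-2:v+3,u-2:u+3].reshape(-1,3),0).round(4))
for n in ('top','side'):
    c=load(n);P=cloud(c);img=c['img'].astype(int)
    # roll cylinder
    r=np.nanmedian(cloud(load('top'))[220:225,340:345].reshape(-1,3),0)
    m=(np.hypot(P[...,0]-r[0],P[...,1]-r[1])<.13)&(P[...,2]>.02)&(P[...,2]<.08)
    g=(img[...,1]-img[...,0]<25)
    Q=P[m&g]; xy=Q[:,:2]; C=xy.mean(0); w,V=np.linalg.eigh(np.cov(xy.T)); a=V[:,1]; a*=np.sign(a[1])
    t=(xy-C)@a; print(n,'roll',C,a,np.degrees(np.arctan2(a[1],a[0])),np.percentile(t,[.5,99.5]),np.percentile((xy-C)@V[:,0],[1,99]),np.percentile(Q[:,2],[50,95,99]),len(Q))
    hh=Q[Q[:,2]>.045]; print(' top line',hh.mean(0), len(hh))
    # bar: dark & high
    b=np.nanmedian(cloud(load('top'))[186:189,175:179].reshape(-1,3),0)
    m=(np.hypot(P[...,0]-b[0],P[...,1]-b[1])<.085)&(P[...,2]>.035)&(img.max(-1)<45)
    Q=P[m]; xy=Q[:,:2]; C=xy.mean(0); w,V=np.linalg.eigh(np.cov(xy.T)); a=V[:,1]; a*=np.sign(a[1])
    t=(xy-C)@a; print(n,'bar',Q.mean(0),a,np.degrees(np.arctan2(a[1],a[0])),np.percentile(t,[1,99]),np.percentile(Q[:,2],[5,50,95]),len(Q))
```

```text
table1 [0.3553 0.0832 0.0005]
table2 [ 4.302e-01 -8.970e-02  3.000e-04]
roll [ 0.5216 -0.1864  0.0573]
cupf [0.4026 0.0021 0.0055]
cupr [0.7134 0.0194 0.0047]
cupfar [0.7824 0.1114 0.0043]
spare [ 0.7789 -0.1154  0.1013]
disp [0.4779 0.171  0.0071]
bar [0.5982 0.2047 0.0913]
top roll [ 0.52235535 -0.1841925 ] [0.36787796 0.92987408] 68.41519526959756 [-0.0969027   0.09736332] [-0.03037936  0.09776891] [0.0509329  0.05989277 0.06188237] 1149
 top line [ 0.52617893 -0.1850162   0.05435338] 750
top bar [0.59708472 0.21014138 0.09008957] [-0.30148606  0.95347058] 107.54688142519252 [-0.05258336  0.05786409] [0.08575954 0.09064139 0.09485061] 226
side roll [ 0.5233052  -0.16768998] [0.3574128  0.93394651] 69.05860793745258 [-0.11330799  0.08505887] [-0.02925631  0.08003548] [0.04904806 0.05909394 0.06053182] 1036
 top line [ 0.52361761 -0.17768264  0.05446447] 592
side bar [0.59589612 0.21578894 0.0910231 ] [-0.25262611  0.96756398] 104.63296668948998 [-0.05587257  0.04893322] [0.08656081 0.09128758 0.09393553] 436
```

View pics/crop1.png

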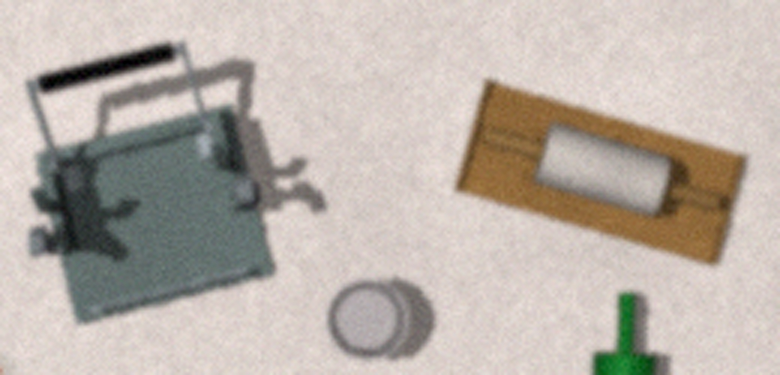

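The crop confirms the off-white roll with wooden spindle stubs in the brown cradle at crop (605,170), with green well apart. The dispenser plate corners are near crop (38,155), (235,105), (272,270) and (80,320). Next I'll fit both poses.

```bash
cat > fit.py <<'E'
from h import *
from scipy.optimize import least_squares, minimize
# roll: cylinder fit to both clouds (axis height .0315, r .026)
def rollpts(n,c0):
    c=load(n);P=cloud(c);i=c['img'].astype(int)
    m=(np.hypot(P[...,0]-c0[0],P[...,1]-c0[1])<.065)&(P[...,2]>.036)&(P[...,2]<.065)&(abs(i[...,0]-i[...,2])<40)
    return P[m]
def pr(n,c0=(.524,-.185),z=.0315):
    Q=rollpts(n,c0)
    def f(p):
        a=np.array([np.cos(p[2]),np.sin(p[2])]); d=(Q[:,:2]-p[:2]); s=d@np.array([-a[1],a[0]]);t=d@a
        return np.r_[np.hypot(s,Q[:,2]-p[3])-.026, .0]
    r=least_squares(f,[*c0,np.radians(72),z],loss='soft_l1',f_scale=.002); p=r.x
    a=np.array([np.cos(p[2]),np.sin(p[2])]); t=(Q[:,:2]-p[:2])@a; lo,hi=np.percentile(t,[1.5,98.5])
    print(n,'roll c',p[:2]+a*(lo+hi)/2,'yaw',np.degrees(p[2]),'z',p[3],'len',hi-lo,'rms',np.sqrt(np.mean(r.fun**2)),len(Q))
if __name__=='__main__':
    for n in('top','side'): pr(n)
    A=[]
    for n in ('top','side'):
        c=load(n);P=cloud(c);i=c['img'].astype(int)
        m=(np.hypot(P[...,0]-.50,P[...,1]-.175)<.14)&(P[...,2]>.004)&(P[...,2]<.012)&(i[...,2]>i[...,0]+3)
        Q=P[m][:,:2].astype(np.float32); k=cv2.minAreaRect(Q); print(n,'plate',k,len(Q))
        y=np.radians(15); 
        for y in np.radians([13,14,15,16,17]):
            R=np.array([[np.cos(y),np.sin(y)],[-np.sin(y),np.cos(y)]]); q=(R@(Q-[.5,.175]).T).T
            print(round(np.degrees(y)),np.percentile(q,[.5,2,98,99.5],axis=0).round(4).T.tolist())
        m=(np.hypot(P[...,0]-.50,P[...,1]-.175)<.2)&(P[...,2]>.002)&(P[...,2]<.13)
        A.append(np.c_[P[m],np.full(m.sum(),n=='side'),i[m]])
    np.save('disp.npy',np.vstack(A))
    A=np.vstack(A); y=np.radians(15); R=np.array([[np.cos(y),np.sin(y)],[-np.sin(y),np.cos(y)]]); q=(R@(A[:,:2]-[.5,.175]).T).T
    im=np.zeros((560,760,3),np.uint8)
    for s,ox in((0,190),(1,570)):
        k=A[:,3]==s
        for (x,yy),z,col in sorted(zip(q[k],A[k,2],A[k,4:]),key=lambda t:t[1]):
            h=cv2.applyColorMap(np.uint8([[min(255,z*2200)]]),cv2.COLORMAP_JET)[0,0].tolist()
            cv2.circle(im,(int(ox-yy*1600),int(280-x*1600)),2,h,-1)
    cv2.imwrite('pics/rect.png',im)
E
python3 fit.py
```

```text
top roll c [ 0.52671633 -0.18606046] yaw 74.2655993918764 z 0.031655135200254515 len 0.10863195127767417 rms 0.004151943842870845 891
side roll c [ 0.52537987 -0.18318138] yaw 74.18294991096444 z 0.031985493113463104 len 0.10044871014807176 rms 0.003435915547048053 745
top plate ((0.48640310764312744, 0.17999722063541412), (0.13840745389461517, 0.16476820409297943), 15.033326148986816) 2024
13 [[-0.0801, -0.0776, 0.0454, 0.0486], [-0.0733, -0.0696, 0.0834, 0.0877]]
14 [[-0.0795, -0.0775, 0.0451, 0.0481], [-0.0726, -0.0691, 0.0842, 0.0884]]
15 [[-0.0796, -0.0774, 0.0451, 0.0483], [-0.0721, -0.0689, 0.0851, 0.0892]]
16 [[-0.0797, -0.0773, 0.0451, 0.0485], [-0.0715, -0.0682, 0.086, 0.0903]]
17 [[-0.0799, -0.0774, 0.0453, 0.0488], [-0.0712, -0.0675, 0.0867, 0.091]]
side plate ((0.48689013719558716, 0.18213118612766266), (0.1432373821735382, 0.17026640474796295), 14.73584270477295) 3716
13 [[-0.0821, -0.0753, 0.0573, 0.0604], [-0.0724, -0.0675, 0.0926, 0.0944]]
14 [[-0.081, -0.0746, 0.0583, 0.06], [-0.0715, -0.0664, 0.0927, 0.0939]]
15 [[-0.0796, -0.0745, 0.0587, 0.0602], [-0.0706, -0.0654, 0.0928, 0.0941]]
16 [[-0.0786, -0.0743, 0.0587, 0.061], [-0.0697, -0.0646, 0.0928, 0.0945]]
17 [[-0.0777, -0.0741, 0.0587, 0.0621], [-0.0689, -0.0638, 0.0932, 0.0954]]
```

View pics/rect.png

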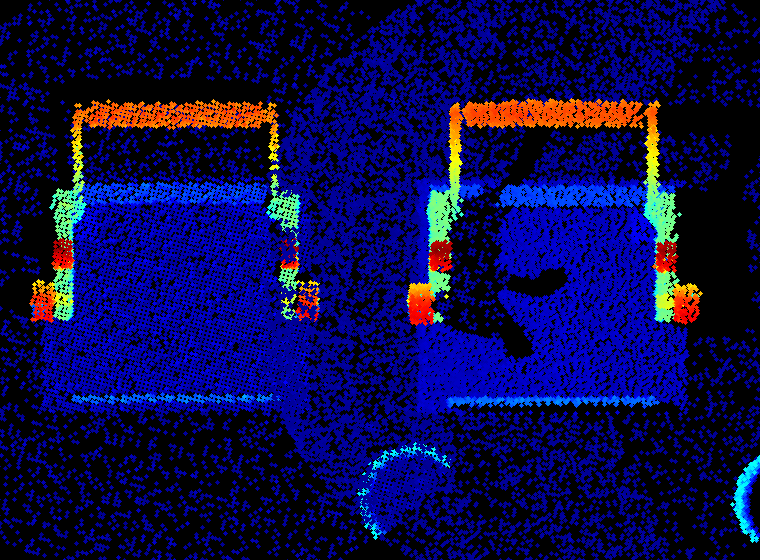

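Rectified map (left: top camera, right: side camera). Two end plates sit at columns 63/290, or 440/666, with red tall prongs. The cutter strip is at row 399 and the bar at row 115. Spacing matches 142 mm, and yaw is about 15°. Now numeric refinement.

Run:
```python
from h import *
A=np.load('disp.npy')
for yd in (14.,15.,16.):
  y=np.radians(yd); R=np.array([[np.cos(y),np.sin(y)],[-np.sin(y),np.cos(y)]])
  for s in (0,1):
    B=A[A[:,3]==s]; q=(B[:,:2]-[.5,.175])@R.T; z=B[:,2]
    cut=(abs(q[:,0]+.074)<.008)&(z>.019)&(z<.032)&(abs(q[:,1]-.01)<.07)
    sl=np.polyfit(q[cut,1],q[cut,0],1)
    L=(abs(q[:,1]-.080)<.0085)&(abs(q[:,0]-.015)<.035)&(z>.045); Rr=(abs(q[:,1]+.0615)<.0085)&(abs(q[:,0]-.015)<.035)&(z>.045)
    slL=np.polyfit(q[L,0],q[L,1],1)[0]; slR=np.polyfit(q[Rr,0],q[Rr,1],1)[0]
    bar=(z>.08)&(abs(q[:,0]-.104)<.015)&(abs(q[:,1]-.0095)<.05)
    sb=np.polyfit(q[bar,1],q[bar,0],1)
    pl=lambda k:np.percentile(q[k,1],[3,97]).round(4)
    tp=(z>.07)&(z<.092)
    fr=[np.percentile(q[(k&tp&(q[:,0]>-.005)),0],[3,50]).round(4) for k in (L,Rr)]
    jaw=[np.percentile(q[(z>.06)&(abs(q[:,0]+.02)<.02)&(abs(q[:,1]-yy)<.01),1],[5,95]).round(4) for yy in(.093,-.075)]
    print(yd,s,'cut x',q[cut,0].mean().round(4),'slope',np.degrees(-sl[0]).round(2),'bar slope',np.degrees(-sb[0]).round(2),'plate slopes',np.degrees([slL,slR]).round(2),'L',pl(L),'R',pl(Rr),'fr',fr,'jaw',jaw,'bar x',q[bar,0].mean().round(4),'z',np.percentile(z[bar],90).round(4))
```

```text
14.0 0 cut x -0.0743 slope 1.22 bar slope 1.07 plate slopes [-2.49  1.46] L [0.0738 0.0868] R [-0.0683 -0.0558] fr [array([-0.0045,  0.0069]), array([0.0014, 0.0091])] jaw [array([0.0853, 0.0972]), array([-0.0797, -0.0678])] bar x 0.1026 z 0.0933
14.0 1 cut x -0.0758 slope 1.17 bar slope 1.13 plate slopes [-2.51  4.91] L [0.075  0.0877] R [-0.0687 -0.0545] fr [array([0.0052, 0.01  ]), array([-0.0045,  0.0107])] jaw [array([0.0877, 0.0991]), array([-0.0791, -0.0662])] bar x 0.1039 z 0.0933
15.0 0 cut x -0.0741 slope 0.22 bar slope 0.1 plate slopes [-2.89  1.46] L [0.0738 0.0869] R [-0.0685 -0.0555] fr [array([-0.003 ,  0.0083]), array([0.0003, 0.008 ])] jaw [array([0.0855, 0.0973]), array([-0.0795, -0.0676])] bar x 0.1028 z 0.0934
15.0 1 cut x -0.0756 slope 0.17 bar slope 0.24 plate slopes [-2.86  4.01] L [0.0753 0.0873] R [-0.0686 -0.0547] fr [array([0.0012, 0.011 ]), array([0.001 , 0.0097])] jaw [array([0.0878, 0.0994]), array([-0.0789, -0.066 ])] bar x 0.1041 z 0.0933
16.0 0 cut x -0.0739 slope -0.78 bar slope -1.03 plate slopes [-3.83  1.04] L [0.0736 0.0869] R [-0.0685 -0.0549] fr [array([-0.0041,  0.0094]), array([-0.0009,  0.0069])] jaw [array([0.0845, 0.0974]), array([-0.0793, -0.0678])] bar x 0.1029 z 0.0934
16.0 1 cut x -0.0753 slope -0.82 bar slope -0.58 plate slopes [-3.47  3.13] L [0.0752 0.087 ] R [-0.0685 -0.0547] fr [array([0.0027, 0.0125]), array([0.0001, 0.0087])] jaw [array([0.0879, 0.0996]), array([-0.0786, -0.0658])] bar x 0.1043 z 0.0934
```

```bash
cat > go.py <<'E'
import sys, numpy as np
from scipy.spatial.transform import Rotation as Ro
from plant import ctrl
D0=np.array([.4966,.1839]); YAW=15.17
def d2w(x,y,z):
    c,s=np.cos(np.radians(YAW)),np.sin(np.radians(YAW)); return np.array([D0[0]+c*x-s*y,D0[1]+s*x+c*y,z])
def go(t,ang):
    s=ctrl.get_state(); R=Ro.from_quat(s['tcp_rot']); d=R.inv().apply(np.asarray(t)-s['eef_pos'])*100
    a=np.degrees(np.arctan2(*R.as_matrix()[[1,0],0])); tw=-((ang-a+180)%360-180)
    print('dx %.2f dy %.2f dz %.2f twist %.1f'%(*d,tw),'| ang %.2f'%a,'tcp',s['eef_pos'].round(4),'F',s['contact_force'].round(1),'t',round(s['time'],2),'q',s['qpos'].round(2),'op',round(s['opening'],3),'tilt',R.as_matrix()[:2,2].round(3))
def disp():
    s=ctrl.get_state(); p=s['eef_pos']; c,n=np.cos(np.radians(YAW)),np.sin(np.radians(YAW)); v=p[:2]-D0
    print('tcp in disp mm',[round(1e3*q,1) for q in (c*v[0]+n*v[1],-n*v[0]+c*v[1],p[2])],'F disp',(c*s['contact_force'][0]+n*s['contact_force'][1]).round(1),s['contact_force'].round(1))
E
python3 -c "
from go import *
go([.5258,-.184,.11],74.2)"
```

```text
dx 39.18 dy -27.83 dz 12.08 twist -48.2 | ang 26.00 tcp [ 0.2957 -0.6061  0.2301] F [-0.2 -0.7 -0.3] t 0.1 q [-1.27  0.29  1.58 -0.    1.28 -0.15] op 1.003 tilt [-0.001  0.002]
```

```bash
python3 -m pendant '[{"dx":4.9,"dy":-3.5,"dz":0,"twist":-6},{"dx":9.8,"dy":-7,"dz":0,"twist":-12},{"dx":14.7,"dy":-10.5,"dz":0,"twist":-18},{"dx":19.6,"dy":-14,"dz":0,"twist":-24},{"dx":24.5,"dy":-17.5,"dz":0,"twist":-30},{"dx":29.4,"dy":-21,"dz":0,"twist":-36},{"dx":34.3,"dy":-24.5,"dz":2,"twist":-42},{"dx":39.2,"dy":-27.8,"dz":5,"twist":-48.2},{"dx":39.2,"dy":-27.8,"dz":10,"twist":-48.2},{"dx":39.2,"dy":-27.8,"dz":10,"twist":-48.2}]' 100 && python3 -c "
from go import *
go([.5258,-.184,.010],74.2)"
```

```text
time: 1.35
eef_pos: [0.5232, -0.1821, 0.1263]
tcp_rot: [0.797, 0.604, -0.002, -0.005]
contact_force: [0.1, 0.8, 0.1]
opening: 0.996
finger_force: 0.0
dx -0.14 dy 0.43 dz 11.62 twist 0.1 | ang 74.30 tcp [ 0.5232 -0.1821  0.1263] F [0.1 0.8 0.1] t 1.35 q [-0.52  0.14  1.95 -0.    1.06 -0.24] op 0.996 tilt [-0.01   0.006]
```

```bash
python3 -m pendant '[{"dx":-0.14,"dy":0.43,"dz":2},{"dx":-0.14,"dy":0.43,"dz":4},{"dx":-0.14,"dy":0.43,"dz":4},{"dx":-0.14,"dy":0.43,"dz":4}]' && python3 -c "
from go import *
go([.5258,-.184,.010],74.2)
from h import *
c=shot('side'); cv2.imwrite('pics/s1.png',cv2.resize(c['img'][90:290,160:460],None,fx=2.6,fy=2.6)[...,::-1])"
```

```text
$[0]: bad value
```

```bash
python3 -m pendant '[{"dx":-0.1,"dy":0.4,"dz":2,"twist":0},{"dx":-0.1,"dy":0.4,"dz":4,"twist":0},{"dx":-0.1,"dy":0.4,"dz":4,"twist":0},{"dx":-0.1,"dy":0.4,"dz":4,"twist":0}]' && python3 -c "
from go import *
go([.5258,-.184,.010],74.2)
from h import *
c=shot('side'); cv2.imwrite('pics/s1.png',cv2.resize(c['img'][90:290,160:460],None,fx=2.6,fy=2.6)[...,::-1])"
```

```text
time: 1.85
eef_pos: [0.5308, -0.1882, 0.0928]
tcp_rot: [0.798, 0.603, 0.001, 0.001]
contact_force: [0.2, 0.1, 0.5]
opening: 0.998
finger_force: 0.0
dx 0.27 dy -0.62 dz 8.28 twist -0.1 | ang 74.14 tcp [ 0.5308 -0.1882  0.0928] F [0.2 0.1 0.5] t 1.85 q [-0.52  0.2   1.96  0.    0.98 -0.24] op 0.998 tilt [ 0.002 -0.001]
```

View pics/s1.png

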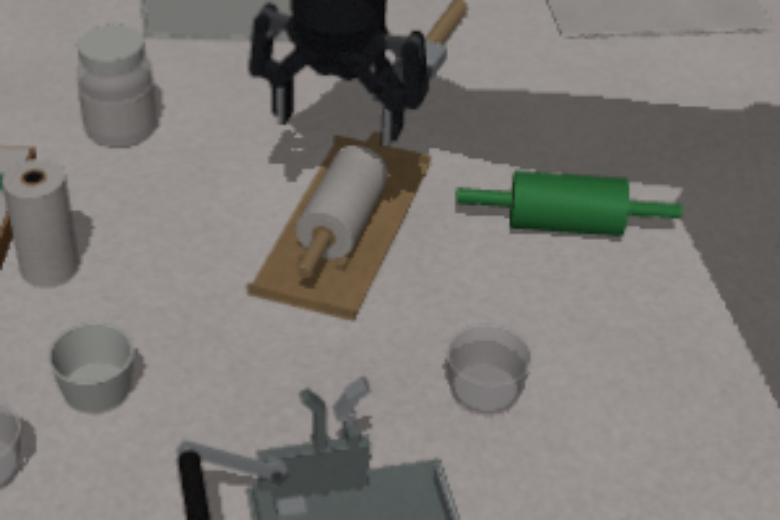

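The picture shows the open gripper astride the off-white roll, with pads at (282,105) and (392,125) in the crop; everything else is untouched. I'll lower it.

```bash
python3 -m pendant '[{"dx":0.27,"dy":-0.62,"dz":1.5,"twist":0},{"dx":0.27,"dy":-0.62,"dz":3,"twist":0},{"dx":0.27,"dy":-0.62,"dz":4.5,"twist":0},{"dx":0.27,"dy":-0.62,"dz":6,"twist":0},{"dx":0.27,"dy":-0.62,"dz":7.3,"twist":0},{"dx":0.27,"dy":-0.62,"dz":8.0,"twist":0},{"dx":0.27,"dy":-0.62,"dz":8.2,"twist":0},{"dx":0.27,"dy":-0.62,"dz":8.2,"twist":0},{"dx":0.27,"dy":-0.62,"dz":8.2,"twist":0}]' && python3 -c "
from go import *
go([.5258,-.184,.010],74.2)"
```

```text
time: 3.02
eef_pos: [0.5252, -0.183, 0.0099]
tcp_rot: [0.798, 0.603, 0.0, 0.001]
contact_force: [-0.2, -0.4, -0.5]
opening: 0.998
finger_force: 0.0
dx -0.08 dy 0.09 dz -0.01 twist 0.0 | ang 74.20 tcp [ 0.5252 -0.183   0.0099] F [-0.2 -0.4 -0.5] t 3.02 q [-0.52  0.32  1.99 -0.    0.83 -0.24] op 0.998 tilt [ 0.001 -0.001]
```

```bash
python3 -m pendant '[{"dx":-0.08,"dy":0.09,"dz":0,"twist":0},{"dx":-0.08,"dy":0.09,"dz":0,"twist":0},{"dx":-0.08,"dy":0.09,"dz":0,"twist":0},{"dx":-0.08,"dy":0.09,"dz":0,"twist":0},{"dx":-0.08,"dy":0.09,"dz":0,"twist":0},{"dx":-0.08,"dy":0.09,"dz":0,"twist":0},{"dx":-0.08,"dy":0.09,"dz":0,"twist":0},{"dx":-0.08,"dy":0.09,"dz":0,"twist":0}]' 20 70 && python3 -c "
from go import *
go([.5258,-.184,.010],74.2)"
```

```text
time: 4.03
eef_pos: [0.525, -0.1837, 0.0102]
tcp_rot: [0.797, 0.603, -0.001, -0.001]
contact_force: [-2.9, 1.4, 5.7]
opening: 0.593
finger_force: 71.6
dx -0.01 dy 0.08 dz 0.02 twist 0.0 | ang 74.23 tcp [ 0.525  -0.1837  0.0102] F [-2.9  1.4  5.7] t 4.03 q [-0.52  0.32  1.99 -0.    0.83 -0.24] op 0.593 tilt [-0.002  0.   ]
```

```bash
python3 -m pendant '[{"dx":0,"dy":0,"dz":-0.5,"twist":0},{"dx":0,"dy":0,"dz":-1.5,"twist":0},{"dx":0,"dy":0,"dz":-3,"twist":0},{"dx":0,"dy":0,"dz":-5,"twist":0},{"dx":0,"dy":0,"dz":-7.5,"twist":0},{"dx":0,"dy":0,"dz":-10,"twist":0},{"dx":0,"dy":0,"dz":-12.5,"twist":0},{"dx":0,"dy":0,"dz":-14,"twist":0},{"dx":0,"dy":0,"dz":-14.5,"twist":0},{"dx":0,"dy":0,"dz":-14.5,"twist":0}]' && python3 -c "
from go import *
go(d2w(0,0,.15),105.17)"
```

```text
time: 5.28
eef_pos: [0.5251, -0.1836, 0.154]
tcp_rot: [0.798, 0.603, -0.0, -0.0]
contact_force: [-0.2, 0.1, -4.0]
opening: 0.589
finger_force: 73.1
dx 34.58 dy -12.75 dz 0.41 twist -31.0 | ang 74.20 tcp [ 0.5251 -0.1836  0.154 ] F [-0.2  0.1 -4. ] t 5.28 q [-0.52  0.1   1.94 -0.    1.1  -0.24] op 0.589 tilt [-0.  0.]
```

```bash
python3 -m pendant '[{"dx":2,"dy":-0.74,"dz":0,"twist":-2},{"dx":6,"dy":-2.2,"dz":0,"twist":-6},{"dx":10.5,"dy":-3.87,"dz":0,"twist":-10},{"dx":15,"dy":-5.53,"dz":0,"twist":-14},{"dx":19.5,"dy":-7.19,"dz":0,"twist":-18},{"dx":24,"dy":-8.85,"dz":0,"twist":-22},{"dx":28,"dy":-10.3,"dz":0,"twist":-26},{"dx":31.5,"dy":-11.6,"dz":0,"twist":-29},{"dx":34,"dy":-12.5,"dz":0,"twist":-30.7},{"dx":34.58,"dy":-12.75,"dz":0,"twist":-31}]' && python3 -m pendant '[{"dx":0,"dy":0,"dz":0,"twist":0},{"dx":0,"dy":0,"dz":0,"twist":0},{"dx":0,"dy":0,"dz":0,"twist":0},{"dx":0,"dy":0,"dz":0,"twist":0}]' && python3 -c "
from go import *
go(d2w(0,0,.15),105.17);disp()
from h import *
shot('top');c=shot('side'); cv2.imwrite('pics/s2.png',cv2.resize(c['img'][160:400,180:440],None,fx=2.4,fy=2.4)[...,::-1])"
```

```text
time: 6.52
eef_pos: [0.4952, 0.1857, 0.1532]
tcp_rot: [0.606, 0.796, -0.001, -0.001]
contact_force: [-0.1, -0.4, -3.3]
opening: 0.587
finger_force: 73.2
time: 7.02
eef_pos: [0.497, 0.1831, 0.1544]
tcp_rot: [0.608, 0.794, 0.0, 0.0]
contact_force: [0.1, 0.6, -3.1]
opening: 0.588
finger_force: 73.2
dx 0.08 dy -0.02 dz 0.44 twist -0.0 | ang 105.14 tcp [0.497  0.1831 0.1544] F [ 0.1  0.6 -3.1] t 7.03 q [ 0.16  0.04  2.   -0.    1.1  -0.1 ] op 0.588 tilt [ 0. -0.]
tcp in disp mm [np.float64(0.2), np.float64(-0.8), np.float64(154.4)] F disp 0.3 [ 0.1  0.6 -3.1]
```

View pics/s2.png

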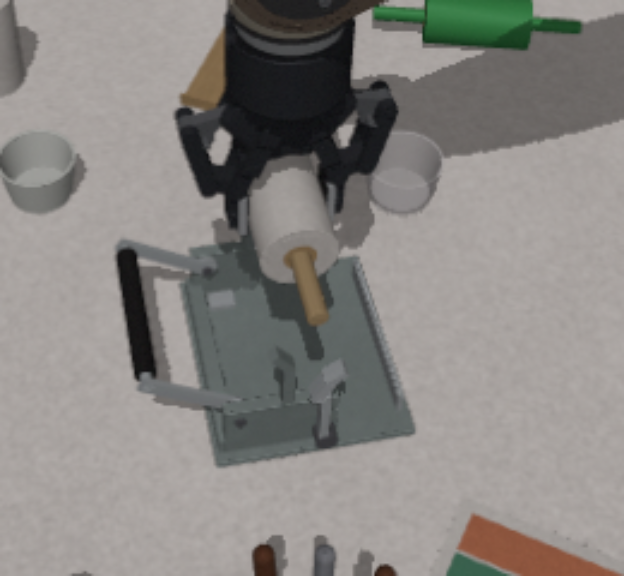

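The roll is held with its left stub at crop (308,285), above and in line with the left fork's slot, between prong (285,375) and jaw (332,380). I'll measure the held roll against the dispenser.

Run:
```python
from h import *; from go import D0,YAW
from scipy.optimize import least_squares
y=np.radians(YAW);R=np.array([[np.cos(y),np.sin(y)],[-np.sin(y),np.cos(y)]])
for n in('side','top'):
    c=load(n);P=cloud(c);i=c['img'].astype(int)
    Q=np.c_[(P.reshape(-1,3)[:,:2]-D0)@R.T,P.reshape(-1,3)[:,2]]; i=i.reshape(-1,3)
    near=(abs(Q[:,0])<.04)&(abs(Q[:,1])<.12)&(Q[:,2]>.13)&(Q[:,2]<.22)
    w=near&(i[:,0]>i[:,2]*1.4)&(i[:,0]>60)
    W=Q[w&(abs(Q[:,1])>.055)]
    for s in(1,-1):
        k=W[W[:,1]*s>0]
        if len(k)>20:
            f=lambda p:np.hypot(k[:,0]-p[0]-p[2]*(k[:,1]-s*.075),k[:,2]-p[1])-.007
            r=least_squares(f,[0,.175,0],loss='soft_l1',f_scale=.001).x
            print(n,s,len(k),'stub axis x,z(mm) at y=',75*s,(r[:2]*1e3).round(1),'slope',r[2].round(3),'y range',np.percentile(k[:,1],[2,98]).round(4),'z mean',k[:,2].mean().round(4))
    p=near&(abs(Q[:,1])<.055)&(abs(i[:,0]-i[:,2])<40)&(i.min(1)>90); k=Q[p]
    if len(k)>50:
        f=lambda p:np.hypot(k[:,0]-p[0]-p[2]*k[:,1],k[:,2]-p[1]-p[3]*k[:,1])-.026
        r=least_squares(f,[0,.175,0,0],loss='soft_l1',f_scale=.001).x; print(n,'paper',len(k),r.round(4),np.percentile(k[:,1],[1,99]).round(4))
```

```text
side 1 234 stub axis x,z(mm) at y= 75 [  0.7 176.5] slope 0.005 y range [0.0559 0.0985] z mean 0.1818
side paper 1331 [ 0.0015  0.1769 -0.0278 -0.0219] [-0.0095  0.0494]
```

```bash
python3 -m pendant '[{"dx":0.08,"dy":-0.05,"dz":1,"twist":0},{"dx":0.08,"dy":-0.05,"dz":2.5,"twist":0},{"dx":0.08,"dy":-0.05,"dz":4,"twist":0},{"dx":0.08,"dy":-0.05,"dz":5.5,"twist":0},{"dx":0.08,"dy":-0.05,"dz":6.5,"twist":0},{"dx":0.08,"dy":-0.05,"dz":7.2,"twist":0},{"dx":0.08,"dy":-0.05,"dz":7.7,"twist":0},{"dx":0.08,"dy":-0.05,"dz":8.1,"twist":0},{"dx":0.08,"dy":-0.05,"dz":8.4,"twist":0},{"dx":0.08,"dy":-0.05,"dz":8.4,"twist":0}]' && python3 -c "
from go import *
go(d2w(0,0,.04),105.17);disp()"
```

```text
time: 8.38
eef_pos: [0.4959, 0.1844, 0.0701]
tcp_rot: [0.607, 0.794, -0.0, -0.0]
contact_force: [-1.5, -0.4, -3.2]
opening: 0.588
finger_force: 73.2
dx -0.06 dy 0.06 dz 3.01 twist 0.0 | ang 105.20 tcp [0.4959 0.1844 0.0701] F [-1.5 -0.4 -3.2] t 8.38 q [ 0.16  0.16  2.05  0.    0.93 -0.1 ] op 0.588 tilt [-0.001  0.   ]
tcp in disp mm [np.float64(-0.6), np.float64(0.6), np.float64(70.1)] F disp -1.6 [-1.5 -0.4 -3.2]
```

```bash
python3 -m pendant '[{"dx":0,"dy":-0.05,"dz":0.3,"twist":0},{"dx":0,"dy":-0.05,"dz":0.6,"twist":0},{"dx":0,"dy":-0.05,"dz":0.9,"twist":0},{"dx":0,"dy":-0.05,"dz":1.2,"twist":0},{"dx":0,"dy":-0.05,"dz":1.4,"twist":0},{"dx":0,"dy":-0.05,"dz":1.4,"twist":0}]' && python3 -c "
from go import *
disp()"
```

```text
time: 9.12
eef_pos: [0.4964, 0.1844, 0.0591]
tcp_rot: [0.608, 0.794, -0.0, -0.0]
contact_force: [-7.7, -2.6, 13.2]
opening: 0.59
finger_force: 75.0
tcp in disp mm [np.float64(-0.1), np.float64(0.5), np.float64(59.1)] F disp -8.1 [-7.7 -2.6 13.2]
```

```bash
python3 -m pendant '[{"dx":0,"dy":0,"dz":0.3,"twist":0},{"dx":0,"dy":0,"dz":0.6,"twist":0},{"dx":0,"dy":0,"dz":0.9,"twist":0},{"dx":0,"dy":0,"dz":1.1,"twist":0},{"dx":0,"dy":0,"dz":1.3,"twist":0},{"dx":0,"dy":0,"dz":1.3,"twist":0}]' && python3 -c "
from go import *
disp()"
```

```text
time: 9.88
eef_pos: [0.4955, 0.1843, 0.0425]
tcp_rot: [0.607, 0.795, -0.0, -0.0]
contact_force: [0.2, -0.5, -3.8]
opening: 0.588
finger_force: 73.0
tcp in disp mm [np.float64(-1.0), np.float64(0.7), np.float64(42.5)] F disp 0.1 [ 0.2 -0.5 -3.8]
```

```bash
python3 -m pendant '[{"dx":0,"dy":0,"dz":0.15,"twist":0},{"dx":0,"dy":0,"dz":0.3,"twist":0},{"dx":0,"dy":0,"dz":0.4,"twist":0},{"dx":0,"dy":0,"dz":0.4,"twist":0},{"dx":0,"dy":0,"dz":0.4,"twist":0}]' && python3 -c "
from go import *
disp()
print(ctrl.get_state()['wrist_torque'])"
```

```text
time: 10.5
eef_pos: [0.4958, 0.1843, 0.0407]
tcp_rot: [0.607, 0.795, -0.0, -0.0]
contact_force: [-3.9, -0.3, 6.7]
opening: 0.594
finger_force: 74.0
tcp in disp mm [np.float64(-0.6), np.float64(0.6), np.float64(40.7)] F disp -3.8 [-3.9 -0.3  6.7]
[-0.18644202  0.68820651  0.02064939]
```

```bash
python3 -m pendant '[{"dx":0,"dy":0,"dz":-0.1,"twist":0},{"dx":0,"dy":0,"dz":-0.1,"twist":0},{"dx":0,"dy":0,"dz":-0.1,"twist":0},{"dx":0,"dy":0,"dz":-0.1,"twist":0},{"dx":0,"dy":0,"dz":-0.1,"twist":0},{"dx":0,"dy":0,"dz":-0.1,"twist":0}]' 100 && python3 -m pendant '[{"dx":0,"dy":0,"dz":-1,"twist":0},{"dx":0,"dy":0,"dz":-3,"twist":0},{"dx":0,"dy":0,"dz":-6,"twist":0},{"dx":0,"dy":0,"dz":-10,"twist":0},{"dx":0,"dy":0,"dz":-14,"twist":0},{"dx":0,"dy":0,"dz":-18,"twist":0},{"dx":0,"dy":0,"dz":-20,"twist":0},{"dx":0,"dy":0,"dz":-20,"twist":0}]'
python3 - <<'E'
from go import *; disp()
from h import *
from scipy.optimize import least_squares
shot('top');c=shot('side'); cv2.imwrite('pics/s3.png',cv2.resize(c['img'][200:380,210:390],None,fx=3.2,fy=3.2,interpolation=cv2.INTER_CUBIC)[...,::-1])
y=np.radians(YAW);R=np.array([[np.cos(y),np.sin(y)],[-np.sin(y),np.cos(y)]])
for n in('side','top'):
    c=load(n);P=cloud(c).reshape(-1,3);i=c['img'].astype(int).reshape(-1,3)
    Q=np.c_[(P[:,:2]-D0)@R.T,P[:,2]]
    near=(abs(Q[:,0])<.035)&(abs(Q[:,1])<.12)&(Q[:,2]>.05)&(Q[:,2]<.12)
    k=Q[near&(abs(Q[:,1])<.053)&(abs(i[:,0]-i[:,2])<50)&(Q[:,2]>.06)]
    if len(k)>50:
        f=lambda p:np.hypot(k[:,0]-p[0]-p[2]*k[:,1],k[:,2]-p[1]-p[3]*k[:,1])-.026
        r=least_squares(f,[0,.062,0,0],loss='soft_l1',f_scale=.001).x; print(n,'paper',len(k),r.round(4))
    w=near&(i[:,0]>i[:,2]*1.35)
    for s in(1,-1):
        kk=Q[w&(Q[:,1]*s>.054)]; 
        if len(kk)>5: print(n,s,len(kk),'stub top z',np.percentile(kk[:,2],[50,90]).round(4),'y',np.percentile(kk[:,1],[3,97]).round(4))
    j=[Q[(Q[:,2]>.075)&(abs(Q[:,1]-sy*.083-.0)<.01)&(Q[:,0]<-.001)&(Q[:,0]>-.05)] for sy in(1,-1)]
    print('jaws x mean,max z',[(len(a),a.mean(0).round(4),a[:,2].max().round(4)) for a in j if len(a)])
E
```

```text
time: 11.25
eef_pos: [0.4957, 0.1842, 0.0403]
tcp_rot: [0.607, 0.794, -0.0, -0.0]
contact_force: [-1.1, 0.3, 0.2]
opening: 0.995
finger_force: 0.0
time: 12.25
eef_pos: [0.4968, 0.1845, 0.2433]
tcp_rot: [0.607, 0.794, 0.002, 0.002]
contact_force: [-0.2, -1.0, -0.6]
opening: 1.003
finger_force: 0.0
tcp in disp mm [np.float64(0.4), np.float64(0.5), np.float64(243.3)] F disp -0.5 [-0.2 -1.  -0.6]
side paper 1547 [-0.      0.0627  0.0127 -0.0078]
side 1 181 stub top z [0.0691 0.071 ] y [0.0566 0.0994]
side -1 51 stub top z [0.0691 0.0715] y [-0.0994 -0.0692]
jaws x mean,max z [(174, array([-0.0131,  0.0849,  0.0913]), np.float64(0.1064)), (123, array([-0.0138, -0.0803,  0.091 ]), np.float64(0.103))]
top paper 418 [0.0022 0.0628 0.01   0.0202]
top -1 105 stub top z [0.0684 0.0724] y [-0.1005 -0.0557]
jaws x mean,max z [(53, array([-0.0141,  0.0821,  0.0945]), np.float64(0.1053)), (50, array([-0.0135, -0.0835,  0.0942]), np.float64(0.1052))]
```

View pics/s3.png

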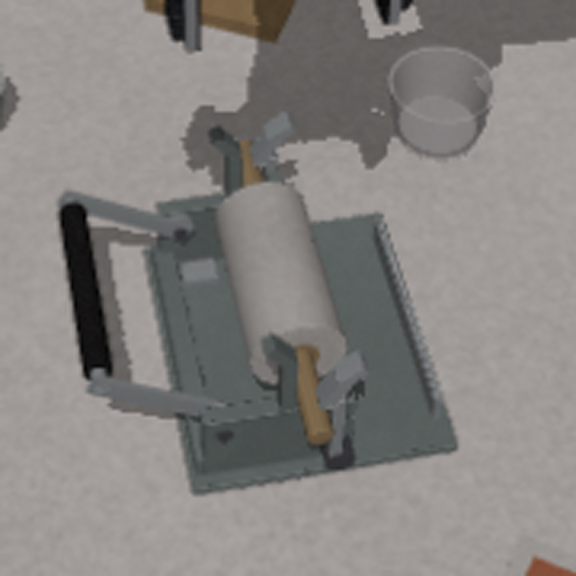

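The picture shows both stubs down in the slots, with jaw noses over them at (345,380) and (275,135). Stub tops measure 69 mm at both ends and the jaws match, so the roll is seated and locked. Next, fingers shut and move behind the bar.

```bash
python3 -m pendant '[{"dx":0,"dy":3,"dz":0,"twist":0},{"dx":0,"dy":7,"dz":0,"twist":0},{"dx":0,"dy":11,"dz":0,"twist":0},{"dx":0,"dy":13.6,"dz":0,"twist":0},{"dx":0,"dy":13.6,"dz":4,"twist":0},{"dx":0,"dy":13.6,"dz":8,"twist":0},{"dx":0,"dy":13.6,"dz":12,"twist":0},{"dx":0,"dy":13.6,"dz":15,"twist":0},{"dx":0,"dy":13.6,"dz":17.5,"twist":0},{"dx":0,"dy":13.6,"dz":17.5,"twist":0}]' 0 60 && python3 -m pendant '[{"dx":0,"dy":0,"dz":0,"twist":0},{"dx":0,"dy":0,"dz":0,"twist":0},{"dx":0,"dy":0,"dz":0,"twist":0},{"dx":0,"dy":0,"dz":0,"twist":0}]'
python3 - <<'E'
from go import *; disp(); go(d2w(.135,0,.066),105.17)
E
```

```text
time: 13.6
eef_pos: [0.6235, 0.2192, 0.0604]
tcp_rot: [0.607, 0.794, -0.003, -0.003]
contact_force: [-0.0, -0.2, 0.2]
opening: -0.0
finger_force: 0.0
time: 14.1
eef_pos: [0.6273, 0.22, 0.0661]
tcp_rot: [0.607, 0.794, 0.0, 0.0]
contact_force: [-0.3, -0.3, 0.3]
opening: -0.0
finger_force: 0.0
tcp in disp mm [np.float64(135.6), np.float64(0.6), np.float64(66.1)] F disp -0.4 [-0.3 -0.3  0.3]
dx -0.06 dy -0.06 dz 0.01 twist 0.0 | ang 105.20 tcp [0.6273 0.22   0.0661] F [-0.3 -0.3  0.3] t 14.1 q [ 0.18  0.43  1.71 -0.    1.   -0.08] op -0.0 tilt [0.001 0.   ]
```

```bash
python3 -m pendant '[{"dx":-0.06,"dy":-0.4,"dz":0,"twist":0},{"dx":-0.06,"dy":-0.8,"dz":-0.2,"twist":0},{"dx":-0.06,"dy":-1.3,"dz":-0.8,"twist":0},{"dx":-0.06,"dy":-1.8,"dz":-1.45,"twist":0},{"dx":-0.06,"dy":-2.3,"dz":-2,"twist":0},{"dx":-0.06,"dy":-2.9,"dz":-2.4,"twist":0},{"dx":-0.06,"dy":-3.5,"dz":-2.8,"twist":0},{"dx":-0.06,"dy":-4.2,"dz":-3.1,"twist":0},{"dx":-0.06,"dy":-4.2,"dz":-3.1,"twist":0},{"dx":-0.06,"dy":-4.2,"dz":-3.1,"twist":0}]'
python3 - <<'E'
from go import *; disp()
from h import *
y=np.radians(YAW);R=np.array([[np.cos(y),np.sin(y)],[-np.sin(y),np.cos(y)]])
c=shot('side');P=cloud(c).reshape(-1,3);i=c['img'].astype(int).reshape(-1,3)
Q=np.c_[(P[:,:2]-D0)@R.T,P[:,2]]
k=Q[(i.max(1)<60)&(abs(Q[:,1])>.025)&(abs(Q[:,1])<.055)&(Q[:,0]>-.03)&(Q[:,0]<.13)&(Q[:,2]>.06)&(Q[:,2]<.13)]
print('bar',len(k),np.median(k,0).round(4),np.percentile(k[:,2],95))
E
```

```text
time: 15.35
eef_pos: [0.5879, 0.2085, 0.0979]
tcp_rot: [0.607, 0.794, 0.001, 0.001]
contact_force: [5.2, 1.7, 4.2]
opening: 0.0
finger_force: 2.6
tcp in disp mm [np.float64(94.6), np.float64(-0.2), np.float64(97.9)] F disp 5.4 [5.2 1.7 4.2]
bar 150 [0.074  0.0408 0.1174] 0.11980106838858433
```

```bash
python3 -m pendant '[{"dx":0,"dy":-0.7,"dz":-0.3,"twist":0},{"dx":0,"dy":-1.4,"dz":-0.45,"twist":0},{"dx":0,"dy":-2.1,"dz":-0.55,"twist":0},{"dx":0,"dy":-2.8,"dz":-0.6,"twist":0},{"dx":0,"dy":-3.5,"dz":-0.55,"twist":0},{"dx":0,"dy":-4.25,"dz":-0.45,"twist":0},{"dx":0,"dy":-4.9,"dz":-0.3,"twist":0},{"dx":0,"dy":-5.6,"dz":-0.15,"twist":0},{"dx":0,"dy":-6.2,"dz":0.1,"twist":0},{"dx":0,"dy":-6.2,"dz":0.1,"twist":0}]'
python3 - <<'E'
from go import *; disp()
from h import *
y=np.radians(YAW);R=np.array([[np.cos(y),np.sin(y)],[-np.sin(y),np.cos(y)]])
c=shot('side');cv2.imwrite('pics/s4.png',cv2.resize(c['img'][180:380,200:400],None,fx=2.8,fy=2.8,interpolation=cv2.INTER_CUBIC)[...,::-1])
P=cloud(c).reshape(-1,3);i=c['img'].astype(int).reshape(-1,3)
Q=np.c_[(P[:,:2]-D0)@R.T,P[:,2]]
k=Q[(i.max(1)<60)&(abs(Q[:,1])>.025)&(abs(Q[:,1])<.055)&(Q[:,0]>-.03)&(Q[:,0]<.13)&(Q[:,2]>.06)&(Q[:,2]<.13)]
print('bar',len(k),np.median(k,0).round(4),np.percentile(k[:,2],95))
E
```

```text
time: 16.65
eef_pos: [0.5254, 0.1918, 0.0946]
tcp_rot: [0.607, 0.794, -0.001, -0.001]
contact_force: [0.2, 0.3, 0.1]
opening: -0.001
finger_force: 0.0
tcp in disp mm [np.float64(29.8), np.float64(0.1), np.float64(94.6)] F disp 0.3 [0.2 0.3 0.1]
bar 143 [0.0093 0.041  0.1139] 0.1163322939040186
```

View pics/s4.png

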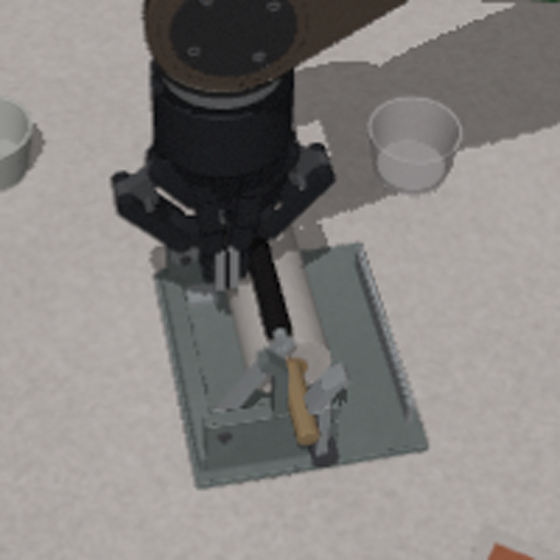

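The bar is now over the roll at (268,290), about 10 mm short of the paper; the fingertip is behind it at (228,270). I'll finish by pressing from above along the arc.

```bash
python3 -m pendant '[{"dx":0,"dy":0.4,"dz":-1.2,"twist":0},{"dx":0,"dy":0.4,"dz":-3.3,"twist":0},{"dx":0,"dy":-1,"dz":-3.3,"twist":0},{"dx":0,"dy":-2.3,"dz":-3.3,"twist":0},{"dx":0,"dy":-2.3,"dz":-2.6,"twist":0},{"dx":0,"dy":-2.3,"dz":-2.2,"twist":0},{"dx":0,"dy":-2.5,"dz":-1.9,"twist":0},{"dx":0,"dy":-2.7,"dz":-1.6,"twist":0},{"dx":0,"dy":-2.9,"dz":-1.4,"twist":0},{"dx":0,"dy":-3.1,"dz":-1.2,"twist":0}]' && python3 -m pendant '[{"dx":0,"dy":-0.1,"dz":0.15,"twist":0},{"dx":0,"dy":-0.2,"dz":0.3,"twist":0},{"dx":0,"dy":-0.2,"dz":0.3,"twist":0}]'
python3 - <<'E'
from go import *; disp()
E
```

```text
time: 17.95
eef_pos: [0.4967, 0.1839, 0.11]
tcp_rot: [0.607, 0.795, -0.001, -0.001]
contact_force: [-9.6, -2.3, 16.2]
opening: 0.001
finger_force: 8.5
time: 18.32
eef_pos: [0.4931, 0.183, 0.1073]
tcp_rot: [0.607, 0.795, -0.003, -0.002]
contact_force: [-13.2, -4.1, 21.3]
opening: -0.001
finger_force: 10.5
tcp in disp mm [np.float64(-3.6), np.float64(0.0), np.float64(107.3)] F disp -13.8 [-13.2  -4.1  21.3]
```

```bash
python3 -m pendant '[{"dx":0,"dy":0,"dz":-1,"twist":0},{"dx":0,"dy":0,"dz":-4,"twist":0},{"dx":0,"dy":0,"dz":-9,"twist":0},{"dx":0,"dy":0,"dz":-12,"twist":0},{"dx":0,"dy":0,"dz":-12,"twist":0},{"dx":0,"dy":0,"dz":-12,"twist":0}]'
cat > bar.py <<'E'
from go import *; disp()
from h import *
from scipy.optimize import least_squares
y=np.radians(YAW);R=np.array([[np.cos(y),np.sin(y)],[-np.sin(y),np.cos(y)]])
for n in ('side','top'):
    c=shot(n); P=cloud(c).reshape(-1,3);i=c['img'].astype(int).reshape(-1,3)
    Q=np.c_[(P[:,:2]-D0)@R.T,P[:,2]]
    k=Q[(i.max(1)<60)&(abs(Q[:,1])<.05)&(Q[:,0]>-.03)&(Q[:,0]<.04)&(Q[:,2]>.085)&(Q[:,2]<.125)]
    if len(k)<20: print(n,len(k)); continue
    f=lambda p:np.hypot(k[:,0]-.045-.072*np.cos(p[0]),k[:,2]-.044-.072*np.sin(p[0]))-.008
    r=least_squares(f,[2.3],loss='soft_l1',f_scale=.001); a=r.x[0]
    print(n,'bar',len(k),np.median(k,0).round(4),'theta',a-.14,'x,z',45+72*np.cos(a),44+72*np.sin(a),'med res mm',1e3*np.median(r.fun))
E
python3 bar.py
```

```text
time: 19.08
eef_pos: [0.4943, 0.1832, 0.2228]
tcp_rot: [0.607, 0.794, -0.001, -0.001]
contact_force: [-0.0, 0.2, -0.4]
opening: -0.001
finger_force: 0.0
tcp in disp mm [np.float64(-2.4), np.float64(-0.0), np.float64(222.8)] F disp 0.0 [-0.   0.2 -0.4]
side bar 409 [-0.0002  0.003   0.1076] theta 2.1090667818843403 x,z -0.17620108477522223 100.06345383177845 med res mm 0.6223394428520913
top bar 99 [-0.0016 -0.0329  0.1058] theta 2.1161838551143335 x,z -0.5740612785999559 99.74051433718938 med res mm 0.15760761187276312
```

Both cameras put the bar at about 2.11 rad, 4 mm short of the paper, because tip friction held it back. I'll push again from behind with the fingertip face.

```bash
python3 -m pendant '[{"dx":0,"dy":3.8,"dz":2,"twist":0},{"dx":0,"dy":3.8,"dz":6,"twist":0},{"dx":0,"dy":3.8,"dz":10,"twist":0},{"dx":0,"dy":3.8,"dz":12.9,"twist":0},{"dx":0,"dy":3.8,"dz":12.9,"twist":0},{"dx":0,"dy":3.8,"dz":12.9,"twist":0},{"dx":0,"dy":3.1,"dz":12.9,"twist":0},{"dx":0,"dy":2.6,"dz":12.9,"twist":0},{"dx":0,"dy":2.3,"dz":12.9,"twist":0},{"dx":0,"dy":2.1,"dz":12.9,"twist":0}]' && python3 -m pendant '[{"dx":0,"dy":-0.1,"dz":0,"twist":0},{"dx":0,"dy":-0.2,"dz":0,"twist":0},{"dx":0,"dy":-0.2,"dz":0,"twist":0}]' && python3 bar.py
```

```text
time: 20.42
eef_pos: [0.515, 0.1889, 0.0957]
tcp_rot: [0.607, 0.794, 0.0, 0.0]
contact_force: [-0.5, 0.1, -0.0]
opening: 0.003
finger_force: 0.0
time: 20.8
eef_pos: [0.5135, 0.1884, 0.0954]
tcp_rot: [0.607, 0.794, 0.0, 0.0]
contact_force: [0.5, 0.5, 0.1]
opening: 0.0
finger_force: 0.4
tcp in disp mm [np.float64(17.5), np.float64(-0.0), np.float64(95.4)] F disp 0.6 [0.5 0.5 0.1]
side bar 322 [0.0011 0.0124 0.1079] theta 2.0851394725279917 x,z 1.178049957244255 101.1282477803251 med res mm 0.5122183271861098
top bar 106 [-0.0006 -0.0389  0.105 ] theta 2.1137902521678926 x,z -0.4405101921768946 99.84944076241648 med res mm 1.4180931778302275
```

```bash
python3 -m pendant '[{"dx":0,"dy":-0.1,"dz":0.1,"twist":0},{"dx":0,"dy":-0.2,"dz":0.2,"twist":0},{"dx":0,"dy":-0.3,"dz":0.25,"twist":0},{"dx":0,"dy":-0.4,"dz":0.25,"twist":0},{"dx":0,"dy":-0.5,"dz":0.25,"twist":0},{"dx":0,"dy":-0.5,"dz":0.25,"twist":0}]' && python3 bar.py
```

```text
time: 21.65
eef_pos: [0.5082, 0.187, 0.0928]
tcp_rot: [0.607, 0.794, -0.0, -0.0]
contact_force: [0.4, 0.1, 0.0]
opening: 0.002
finger_force: 0.4
tcp in disp mm [np.float64(12.0), np.float64(-0.0), np.float64(92.8)] F disp 0.4 [0.4 0.1 0. ]
side bar 320 [-0.0036  0.0124  0.1039] theta 2.1682926075162645 x,z -3.415455516220959 97.29112184179303 med res mm 0.5394850654298831
top bar 99 [-0.0035 -0.0396  0.1005] theta 2.180898266496327 x,z -4.083360813096775 96.67659528947705 med res mm 0.3647378154322083
```

```bash
python3 -m pendant '[{"dx":0,"dy":-0.1,"dz":0,"twist":0},{"dx":0,"dy":-0.2,"dz":0,"twist":0},{"dx":0,"dy":-0.3,"dz":0,"twist":0},{"dx":0,"dy":-0.3,"dz":0,"twist":0}]' && python3 bar.py
```

```text
time: 22.25
eef_pos: [0.5069, 0.1865, 0.0938]
tcp_rot: [0.607, 0.794, 0.002, 0.001]
contact_force: [5.1, 1.2, 0.5]
opening: 0.003
finger_force: 2.0
tcp in disp mm [np.float64(10.6), np.float64(-0.2), np.float64(93.8)] F disp 5.2 [5.1 1.2 0.5]
side bar 310 [-0.004   0.0132  0.1036] theta 2.173913855503986 x,z -3.714251625870922 97.0181260375292 med res mm 0.7714125038607734
top bar 101 [-0.0047 -0.0396  0.0997] theta 2.1912267809464034 x,z -4.624804076076529 96.16683640408931 med res mm 0.45039073500989685
```

```bash
python3 -m pendant '[{"dx":0,"dy":-0.1,"dz":0,"twist":0},{"dx":0,"dy":-0.2,"dz":0,"twist":0},{"dx":0,"dy":-0.25,"dz":0,"twist":0},{"dx":0,"dy":-0.25,"dz":0,"twist":0}]' && python3 bar.py
```

```text
time: 22.85
eef_pos: [0.5057, 0.1861, 0.0947]
tcp_rot: [0.607, 0.794, 0.003, 0.002]
contact_force: [6.1, 2.4, 1.5]
opening: -0.001
finger_force: 2.6
tcp in disp mm [np.float64(9.3), np.float64(-0.3), np.float64(94.7)] F disp 6.6 [6.1 2.4 1.5]
side bar 296 [-0.0038  0.0151  0.1034] theta 2.1762585239342047 x,z -3.838427535813892 96.90376164157948 med res mm 0.609849487189962
top bar 93 [-0.0036 -0.0406  0.1003] theta 2.1835781711495117 x,z -4.22435264143342 96.54486756127383 med res mm 0.5557888457982403
```

The bar no longer moves as force builds, so it is on the paper. I'll back off, rise and check.

```bash
python3 -m pendant '[{"dx":0,"dy":0.8,"dz":0,"twist":0},{"dx":0,"dy":1.8,"dz":0,"twist":0},{"dx":0,"dy":1.8,"dz":-2,"twist":0},{"dx":0,"dy":1.8,"dz":-6,"twist":0},{"dx":0,"dy":1.8,"dz":-11,"twist":0},{"dx":0,"dy":1.8,"dz":-16,"twist":0},{"dx":0,"dy":1.8,"dz":-19,"twist":0},{"dx":0,"dy":1.8,"dz":-19,"twist":0}]' && python3 bar.py
python3 - <<'E'
from h import *; from go import D0,YAW
c=load('side'); cv2.imwrite('pics/s5.png',cv2.resize(c['img'][60:400,80:440],None,fx=1.7,fy=1.7,interpolation=cv2.INTER_CUBIC)[...,::-1])
y=np.radians(YAW);R=np.array([[np.cos(y),np.sin(y)],[-np.sin(y),np.cos(y)]])
P=cloud(c).reshape(-1,3);i=c['img'].astype(int).reshape(-1,3);Q=np.c_[(P[:,:2]-D0)@R.T,P[:,2]]
for s in(1,-1):
    k=Q[(i[:,0]>i[:,2]*1.35)&(abs(Q[:,0])<.02)&(Q[:,1]*s>.085)&(Q[:,1]*s<.11)&(Q[:,2]>.05)&(Q[:,2]<.1)]; print(s,len(k),np.percentile(k[:,2],[50,90]) if len(k) else '')
E
```

```text
time: 23.95
eef_pos: [0.5216, 0.1906, 0.2856]
tcp_rot: [0.607, 0.794, 0.002, 0.001]
contact_force: [0.2, 0.6, -1.2]
opening: 0.003
finger_force: 0.0
tcp in disp mm [np.float64(25.9), np.float64(-0.1), np.float64(285.6)] F disp 0.3 [ 0.2  0.6 -1.2]
side bar 402 [-0.0053  0.0018  0.1031] theta 2.2003260081858325 x,z -5.097421072787498 95.71313567997814 med res mm 0.46562956439134484
top bar 144 [-0.0065 -0.0247  0.1023] theta 2.1945694187594604 x,z -4.798901356951063 96.00066753072173 med res mm -0.08698895185235873
1 86 [0.0680731  0.07092568]
-1 15 [0.07093438 0.07211571]
```

View pics/s5.png

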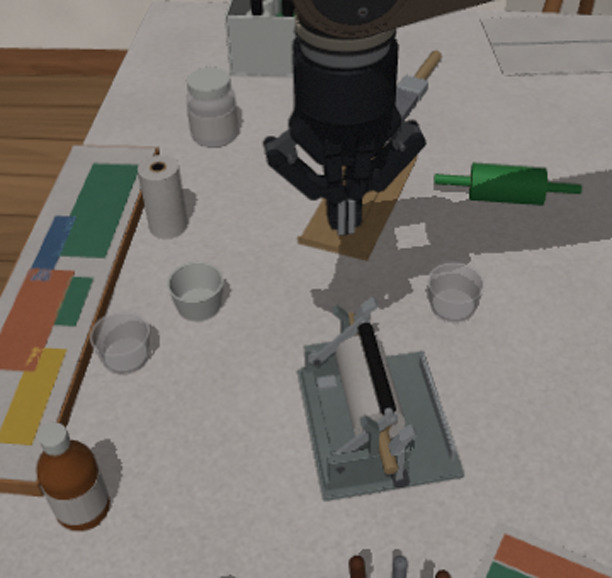

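The bar lies on the paper at (377,365), measured at 2.20 rad. The spindle is down in both forks, and the cups at (197,290), (455,290) and (122,342) and the spare roll at (163,195) are all standing.

```bash
python3 -c "
from plant import ctrl
print(ctrl.sign_off())"
```

```text
the job is handed in; nothing more can be done
None
```

I handed the job in at about 24 s: the roll is seated in both forks with the jaws shut over it, the hold-down bar rests on the paper at about 2.20 rad, and the cups and spare roll are still standing.

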